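# Make up a dental case tray: job card in the pocket, spatula in its compartment

## Robot

A 6-joint arm with a two-finger parallel gripper is mounted at the origin on the work surface. World frame = base frame: x ahead of the robot, y to its left, z up, the work surface at z = 0. Lengths are in m, angles in rad, forces in N, time in s.
With the tool pointing down it reaches from about 0.275 to 0.875 m from the base axis. Payload 12.5 kg.
Tool frame: the origin (TCP) lies at the very end of the fingers, on their centre line; the grasp point (between the pads) lies 19 mm behind it (grip_point_offset is the distance from the TCP to the grasp point, in m); z points along the fingers, y is the line along which they close (so a half turn about z gives the same grasp; the last joint's range is limited). The gripper opens to 85 mm and grips with 20 to 120 N. Pads are 22 mm wide; open, the fingers measure 114 mm over their backs; the gripper's body (76 mm by 85 mm) begins 54 mm behind the grasp point. The pads swing forward as they close: fully open they stand 13 mm farther back than shut.
Start: joints at [1.044, 0.351, 1.652, -0, 1.139, -0.085], TCP at [0.235, 0.497, 0.231] pointing down, gripper open.
Joint ranges: [-2.75, 2.75], [-0.79, 2.1], [0.01, 2.65], [-1.57, 4.71], [0.07, 3.14], [-2.87, 2.87]. Speed limits (rad/s): [2.22, 2.22, 2.79, 3.14, 3.14, 3.14].

## Interface

Orientations are given as a unit quaternion [x, y, z, w].
In Python, from plant import read_state, camera, close_job, grip_point_offset gives the robot as it stands. The module is installed in compiled form; this text tells all that it offers.
- The arm moves only by the tool drive_tool, never from a script. Its argument "series" is text: rows parted by semicolons, each of 7 numbers parted by spaces: the shift along the world's x, y, z in cm, then the turn, a rotation vector about the world's x, y, z in rad, then the closure in counts, from 0 (fully open) to 255 (shut). A call has 1 to 5 rows; each row is the pose to reach, as a shift and turn from the pose commanded when the call began; what a row does not reach only later rows make up. A row lasts 1/8 s, in which the tool goes at most 62.5 mm and 10.7 degrees, less where a joint would pass 70% of its speed; a pose out of reach is approached as far as the arm can. A call with a gripper value outside its range is refused whole. The fingers move at their own pace and stop on an object; the grip force is fixed at half the most. Time passes only in rows, so rows that repeat a pose let the fingers close. It gives the time, the measured TCP pose, the force, the opening and the grip force at its end, in the units of the state.
- read_state(): the state, without advancing time (a new reading comes with each control period).
- camera(name): name is "scene" or "top"; returns a dict with "color" (480x640x3 uint8, red, green, blue), "vertical_fov" (degrees; the focal length in pixels is half the picture's height over the tangent of half this angle, whatever the lens; pixels are square), "cx", "cy" (the principal point, pixels), "rvec" (rotation vector, rad) and "tvec" (3), from world to camera coordinates, as OpenCV has them. Camera axes: x right, y down, z forward; pixel columns grow to the right and rows downward; lengths in m; the calibration is good to about 2 mm. A picture is of the moment at which its call begins. There is no depth.
- close_job(): hands the job in; it is judged then, once.
The state is a dict: "clock": time; "q": joint angles; "qvel": joint speeds; "joint_efforts": joint torques, N m; "tcp_pos": TCP position; "eef_rot": TCP orientation; "wrist_force": force on the tool from outside, world axes, zero at the start; "torque": the same for the moment, N m; "width": opening from 0.0 (shut) to 1.0 (fully open); "gripper_force": force on a finger pad.
Only numpy, scipy, OpenCV 4.12 (cv2) and the standard library are available. Lean on these libraries where they do the work, as an engineer would, in place of code of your own. Each camera call takes 0.05 s, during which the arm holds its last target. There are 200 camera calls.

## Task

Make up this case tray: take the job card out of its stand and slide it down into the tray's leaning card pocket, clip end up, until it is fully home. Also lay the green-handled spatula flat and lengthwise in the tray's empty compartment, next to the pocket; set it down, don't drop it. Leave the dental cast, the jar and the beaker where they are.

Things in the scene. Friction and masses are not known exactly. Their poses are not given: they have to be found in the camera images.
- card: job card: rigid white board 5 (x) x 80 (y) x 98 (z) mm, about 100 g, with a black clip on its top edge: 16 mm thick (x), 46 wide (y), from z = 86 to 112 mm; grip the clip across its thickness. Origin: middle of the bottom edge; z up the board to the clip, x normal to it. Both faces alike. Starts upright in the stand, bottom edge 8 mm above the bench.
- stand: fixed dark steel card stand, base 70 (x) x 100 (y) x 8 mm, with an upright slot 7 (x) x 84 (y) mm inside, its walls 4 mm thick and reaching 40 mm above the bench. Origin: centre of its underside; x across the slot (the card's normal), y along it.
- tray: fixed orange case tray, 180 (x) x 210 (y) x 45 (z) mm, walls and floor 4 mm. A divider along y at x = 0 (top 28 mm above the bench) makes two compartments, each 84 (x) x 202 (y) mm inside: the -x one, by the pocket, is empty, the +x one holds the cast. Origin: centre of its underside; z up. The pocket is on its -x side, roughly facing the robot.
- compartment (a point): centre of the floor (4 mm above the bench) of the tray's empty compartment; axes as the tray's: the compartment is 84 mm along x, 202 mm along y; wall tops 41 mm and divider top 24 mm above this point.
- pocket: fixed grey card pocket on the tray's -x side; its mouth leans 25 degrees from vertical towards the tray's -x. Inside 8 (x) x 84 (y) mm. Origin: centre of inner floor, 11 mm above the bench; z up the lean out of the mouth, x normal to the card plane. Flared lips end at z = 58 (tray side), 44 (outer) and 49 mm (ends), each about 5 mm wider. A card fully home has its origin and z here.
- spatula: plaster spatula lying flat, 170 mm long along its x: green flat handle 100 x 18 (y) x 14 (z) mm from x = -80 to 20 mm, then a neck and a thin steel blade 24 mm wide to x = 90 mm. Origin: on its underside, near mid-length; z up. About 70 g. Starts on the bench.
- spatula_grip (a point): point in the middle of the spatula's handle thickness, 15 mm from its origin towards the handle end (-x) and 7 mm above the underside; close to its centre of mass; axes as the spatula's.
- cast: bystander: off-white plaster dental cast 56 x 60 x 30 mm, loose in the tray's +x compartment. Origin: centre of its underside.
- jar: bystander: amber jar with white cap, 48 mm diameter, 60 mm tall, loose on the bench. Origin: centre of its underside.
- beaker: bystander: grey stone beaker, 72 mm diameter, 75 mm tall, loose on the bench. Origin: centre of its underside.

How it is judged:
At the end, for the whole second after the job is handed in: Card in the pocket, clip up: bottom edge within 6 mm of its floor, 4 mm across, 6 mm along, in line to 0.12 rad. Spatula flat (0.12 rad) on the empty compartment's floor (6 mm), lengthwise to 0.35 rad, origin within 34 mm across and 40 mm along of its centre. Both at rest (z of card in the frame of pocket between -0.003 and 0.006 m and x of card in the frame of pocket between -0.004 and 0.004 m and y of card in the frame of pocket between -0.006 and 0.006 m and angle between the z axis of card and the z axis of pocket, either way round below 0.12 rad and angle between the x axis of card and the x axis of pocket, either way round below 0.12 rad and z of spatula in the frame of compartment between -0.003 and 0.006 m and x of spatula in the frame of compartment between -0.034 and 0.034 m and y of spatula in the frame of compartment between -0.04 and 0.04 m and angle between the x axis of spatula and the y axis of compartment, either way round below 0.35 rad and angle between spatula's own z axis and vertical below 0.12 rad and linear speed of each of card, spatula below 0.02 m/s); the robot touches nothing.
It fails at once if the spatula is dropped (falls free at over 0.7 m/s, a drop of more than about 25 mm) (contact force between the fingers and spatula below 0.01 N and linear speed of spatula above 0.7 m/s).
It fails at once if the cast, the jar or the beaker is moved more than 20 mm or tipped (distance of any of cast, jar, beaker from where it was at the start of the episode above 0.02 m or angle between any of cast, jar, beaker's own z axis and vertical above 0.3 rad).
It also fails if it takes over 61 s, if anything falls off the work surface, if the arm or the gripper's body presses on something with over 40 N, if the wrist force passes 120 N, or if a joint passes its speed limit or range.

## Working session

There is one attempt and no reset: what is moved stays moved. The work goes in short steps, Python scripts to look and compute and a tool call to move; the robot and the scene stay as the last step left them, time stands still between calls to the robot, and variables do not carry over. Pictures are saved under pics/ and viewed, at most 10 in all, crops included, and the job is handed in when it is done.

Besides the shell and the picture viewer there is one more tool, called after "Emit:" as name(argument=value, ...) on one line, values as JSON. drive_tool: Moves the arm, as the interface text tells. Its arguments: {"type":"object","properties":{"series":{"type":"string"}},"required":["series"]}

```bash
mkdir -p pics; cat > h.py <<'E'
import numpy as np, cv2
from plant import read_state, camera
def cam(n):
    c=camera(n); im=np.ascontiguousarray(c["color"][:,:,::-1]); h=im.shape[0]
    f=h/2/np.tan(np.radians(c["vertical_fov"])/2)
    K=np.array([[f,0,c["cx"]],[0,f,c["cy"]],[0,0,1]]); R=cv2.Rodrigues(np.array(c["rvec"],float))[0]
    return im,K,R,np.array(c["tvec"],float)
def ray(px,K,R,t):
    d=(R.T@np.linalg.inv(K)@np.c_[np.atleast_2d(px),np.ones(len(np.atleast_2d(px)))].T).T
    return -R.T@t, d
def plane(px,z,K,R,t):
    o,d=ray(px,K,R,t); return o+d*((z-o[2])/d[:,2])[:,None]
def proj(P,K,R,t):
    return cv2.projectPoints(np.atleast_2d(np.array(P,float)),cv2.Rodrigues(R)[0],t,K,None)[0][:,0]
E
python3 - <<'E'
from h import *
for n in("scene","top"):
    im,K,R,t=cam(n); cv2.imwrite(f"pics/{n}0.png",im); print(n,K[0,0],K[:2,2],-R.T@t,R[2])
print(read_state())
E
```

```text
scene 610.7782234972287 [309.5377407  244.76805168] [ 1.4138132  -0.34244275  0.93787521] [-0.66399292  0.276836   -0.69460437]
top 450.457200496765 [325.18060747 240.25781086] [ 0.38493436 -0.00664061  0.93621899] [ 0.2216607   0.00620966 -0.97510408]
{'clock': 0.1, 'q': array([ 1.04440994e+00,  3.51160620e-01,  1.65233241e+00, -5.92605030e-06,
        1.13908933e+00, -8.45603182e-02]), 'qvel': array([-0.00017682, -0.00112443, -0.00053042, -0.00060673, -0.00027439,
        0.00155376]), 'joint_efforts': array([ 1.68059953e-03, -5.06844950e+01, -2.91878647e+01, -5.17730166e-05,
        2.69151336e-03, -4.42926148e-05]), 'tcp_pos': array([0.23499147, 0.49696014, 0.23083468]), 'eef_rot': array([ 2.19119323e-01,  9.75697944e-01, -4.72752752e-04, -1.46258373e-04]), 'wrist_force': array([-0.7813876 , -0.18275732, -0.40209669]), 'torque': array([ 0.01394978,  0.02265123, -0.03562413]), 'gripper_force': 0.0, 'width': 1.0004651810869445}
```

View pics/scene0.png

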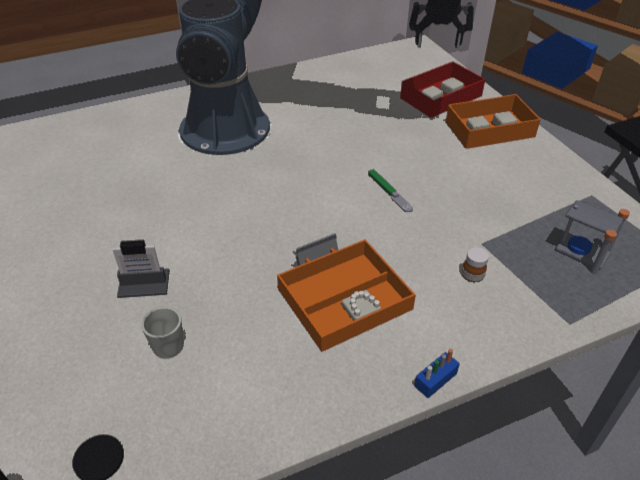

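View pics/top0.png

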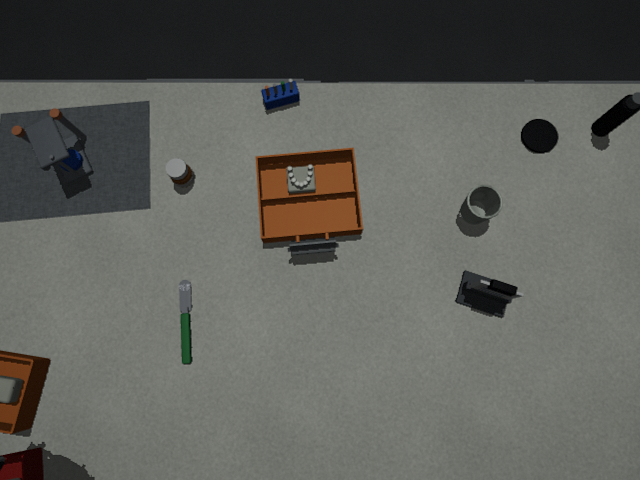

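The scene view shows the card in its stand (clip at about 133,246), the tray (345,292) with the pocket behind it (317,250), and the spatula (388,188). In the top view the tray is at (310,195), the pocket at (313,247), the spatula at (186,322), the stand at (485,295) and the clip at (502,287).

```bash
python3 - <<'E'
from h import *
T=cam("top"); S=cam("scene")
def comps(m,near):
    n,l,s,c=cv2.connectedComponentsWithStats(m.astype(np.uint8))
    i=1+np.argmin(np.hypot(*(c[1:]-near).T)+1e3*(s[1:,4]<60)); 
    return l==i,s[i],c[i]
def rect(m):
    ys,xs=np.nonzero(m); r=cv2.minAreaRect(np.c_[xs,ys].astype(np.float32)); return cv2.boxPoints(r)
def hsv(im): return cv2.cvtColor(im,cv2.COLOR_BGR2HSV)
h=hsv(T[0]); H,s_,V=[h[:,:,i].astype(int) for i in range(3)]
org=(H<20)&(s_>150)&(V>60)
m,st,c=comps(cv2.morphologyEx(org.astype(np.uint8),cv2.MORPH_CLOSE,np.ones((3,3))),(310,195)); 
ys,xs=np.nonzero(m); hull=cv2.convexHull(np.c_[xs,ys].astype(np.int32)); q=cv2.approxPolyDP(hull,6,True)[:,0]
print("tray hull",q.tolist()); print(plane(q,0.045,*T[1:]).round(4))
g=(H>45)&(H<85)&(s_>100)&(V>30)
m,st,c=comps(g,(186,340)); b=rect(m); print("green",b.tolist()); print(plane(b,0.014,*T[1:]).round(4))
bl=(T[0].max(2)>130)&(s_<40); 
h2=hsv(S[0]); g2=(h2[:,:,0]>45)&(h2[:,:,0]<85)&(h2[:,:,1]>100)
m,st,c=comps(g2,(383,183)); b=rect(m); print("scene green ctr",c,plane(c,0.008,*S[1:]))
a=cv2.resize(T[0][255:330,445:535],None,fx=4.4,fy=4.4,interpolation=cv2.INTER_CUBIC)
b=cv2.resize(S[0][230:305,105:195],None,fx=4.4,fy=4.4,interpolation=cv2.INTER_CUBIC)
cv2.imwrite("pics/clip.png",np.clip(np.hstack([a*2.,b*1.3]),0,255).astype(np.uint8))
a=cv2.resize(T[0][215:275,270:360],None,fx=4.4,fy=4.4,interpolation=cv2.INTER_CUBIC)
b=cv2.resize(S[0][225:285,275:365],None,fx=4.4,fy=4.4,interpolation=cv2.INTER_CUBIC)
cv2.imwrite("pics/pock.png",np.clip(np.hstack([a*2.,b*1.3]),0,255).astype(np.uint8))
E
```

```text
tray hull [[362, 228], [327, 239], [261, 238], [256, 157], [352, 148]]
[[ 0.6136 -0.0759  0.045 ]
 [ 0.5902 -0.0046  0.045 ]
 [ 0.5915  0.1295  0.045 ]
 [ 0.7677  0.1469  0.045 ]
 [ 0.7891 -0.0567  0.045 ]]
green [[180.04385375976562, 313.1835632324219], [188.47674560546875, 312.8712463378906], [190.32879638671875, 362.8767395019531], [181.89590454101562, 363.1890563964844]]
[[0.4413 0.2926 0.014 ]
 [0.442  0.2755 0.014 ]
 [0.3442 0.2646 0.014 ]
 [0.3434 0.2813 0.014 ]]
scene green ctr [381.2629108 181.5915493] [[0.3912379  0.27673467 0.008     ]]
```

View pics/clip.png

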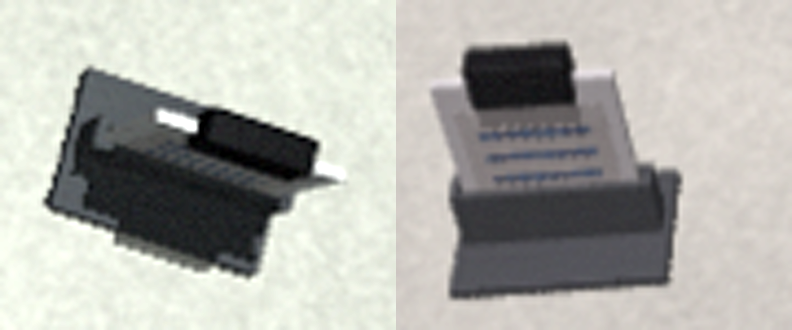

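View pics/pock.png

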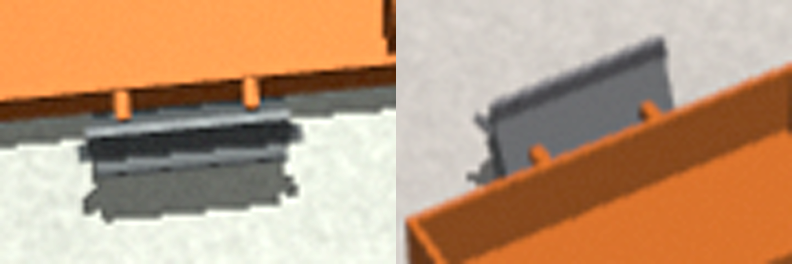

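The stand, clip and pocket edges are clear in the crops. I'll approach the spatula now and work out the rest of the geometry from the saved pixels.

Emit:
drive_tool(series="3.5 -4.4 -2.5 0 0 0.15 90; 7 -8.8 -5 0 0 0.3 90; 10.5 -13.2 -8 0 0 0.45 90; 14 -17.6 -10 0 0 0.554 90; 17.3 -21.7 -12 0 0 0.554 90")

```text
clock: 0.82
tcp_pos: [0.4091, 0.2786, 0.1106]
eef_rot: [-0.057, 0.998, -0.0, 0.0]
wrist_force: [0.5, 0.3, 0.6]
width: 0.648
gripper_force: 0.0
```

```bash
python3 - <<'E'
from h import *
T=cam("top"); S=cam("scene")
np.savez("cal.npz",T=np.array([0]),KT=T[1],RT=T[2],tT=T[3],KS=S[1],RS=S[2],tS=S[3])
def up(o,P): return np.array(P,float)/4.4-0.39+np.array(o)
def pl(o,P,z,C): return plane(up(o,P),z,*C[1:]).round(4)[:,:2].tolist()
def tri(p,q):
    o1,d1=ray(p,*T[1:]); o2,d2=ray(q,*S[1:]); d1=d1[0];d2=d2[0]
    a=np.linalg.lstsq(np.c_[d1,-d2],o2-o1,rcond=None)[0]; A=o1+a[0]*d1;B=o2+a[1]*d2
    return ((A+B)/2).round(4).tolist(), round(float(np.linalg.norm(A-B)),4)
tc=(445,255); sc=(105,230)
print("stand top z8",pl(tc,[(88,68),(45,208),(255,275)],.008,T))
print("stand scene z8 (far L, near L.., near R, far R)",pl(sc,[(54,290),(272,278),(284,172)],.008,S))
print("clip far top edge z.12",pl(tc,[(203,110),(317,148)],.12,T))
print("clip near top edge", pl(tc,[(192,145),(308,178)],.12,T))
print("board top z.106",pl(tc,[(155,112),(345,178)],.106,T))
print("clip scene top edge z.12",pl(sc,[(72,47),(172,43)],.12,S))
print("board scene corners z.106",pl(sc,[(37,88),(218,72)],.106,S))
tp=(270,215); sp=(275,225)
print("traylip far edge z.0636",pl(tp,[(88,131),(287,108)],.0636,T))
print("traylip inner z.06",pl(tp,[(90,138),(285,122)],.06,T))
print("outerlip inner z.0465",pl(tp,[(95,163),(285,148)],.0465,T))
print("outerlip edge z.051",pl(tp,[(98,175),(285,158)],.051,T))
print("endlips z.055",pl(tp,[(79,150),(299,131)],.055,T))
print("scene traylip edge z.0636",pl(sp,[(98,112),(266,40)],.0636,S))
print("tri lip",tri(up(tp,(88,131)),up(sp,(98,112))),tri(up(tp,(287,108)),up(sp,(266,40))))
E
```

```text
stand top z8 [[0.534, -0.291], [0.468, -0.2669], [0.4379, -0.3619]]
stand scene z8 (far L, near L.., near R, far R) [[0.5031, -0.3875], [0.5364, -0.2935], [0.4718, -0.2719]]
clip far top edge z.12 [[0.4987, -0.303], [0.4832, -0.3487]]
clip near top edge [[0.4842, -0.2974], [0.4709, -0.3439]]
board top z.106 [[0.4997, -0.2879], [0.4725, -0.3651]]
clip scene top edge z.12 [[0.4716, -0.3482], [0.487, -0.3069]]
board scene corners z.106 [[0.4758, -0.3676], [0.4983, -0.2914]]
traylip far edge z.0636 [[0.5745, 0.0694], [0.5856, -0.0203]]
traylip inner z.06 [[0.5721, 0.0687], [0.58, -0.0194]]
outerlip inner z.0465 [[0.5633, 0.0673], [0.5708, -0.0196]]
outerlip edge z.051 [[0.5568, 0.0655], [0.5652, -0.0196]]
endlips z.055 [[0.5675, 0.074], [0.5769, -0.0259]]
scene traylip edge z.0636 [[0.5819, -0.0238], [0.569, 0.0682]]
tri lip ([0.5675, 0.0281, 0.0437], 0.0882) ([0.5922, 0.0152, 0.0995], 0.0755)
```

Emit:
drive_tool(series="0 0 -5 0 0 0 110; 0 0 -9 0 0 0 110; 0 0 -10.8 0 0 0 110; 0 0 -10.8 0 0 0 110")

```text
clock: 1.42
tcp_pos: [0.4077, 0.2804, 0.003]
eef_rot: [-0.056, 0.998, -0.0, -0.001]
wrist_force: [0.5, -1.4, -0.2]
width: 0.573
gripper_force: 0.0
```

Emit:
drive_tool(series="0 0 0 0 0 0 255; 0 0 0 0 0 0 255; 0 0 0 0 0 0 255; 0 0 0 0 0 0 255; 0 0 0 0 0 0 255")

```text
clock: 2.05
tcp_pos: [0.4089, 0.2807, 0.0049]
eef_rot: [-0.056, 0.998, 0.001, 0.001]
wrist_force: [-2.1, -0.7, 7.4]
width: 0.192
gripper_force: 59.1
```

Emit:
drive_tool(series="0 0 1 0 0 0 255; 0 0 3 0 0 0 255; 0 0 6 0 0 0 255; 0 0 9 0 0 0 255; 0 0 12 0 0 0 255")

```text
clock: 2.68
tcp_pos: [0.4081, 0.2802, 0.1253]
eef_rot: [-0.056, 0.998, 0.0, 0.0]
wrist_force: [-0.1, 0.8, -0.4]
width: 0.188
gripper_force: 58.9
```

```bash
python3 - <<'E'
from h import *
s=read_state(); print(s["tcp_pos"],s["wrist_force"],s["torque"],s["width"],s["gripper_force"])
im=cam("scene")[0]; a=cv2.resize(im[60:300,220:520],None,fx=2,fy=2); cv2.imwrite("pics/g1.png",a)
E
```

```text
[0.40812142 0.28017657 0.12527565] [-0.13926651  0.79088227 -0.39249218] [ 0.02511181 -0.02832378 -0.00787296] 0.18817615322099004 58.92696440219879
```

View pics/g1.png

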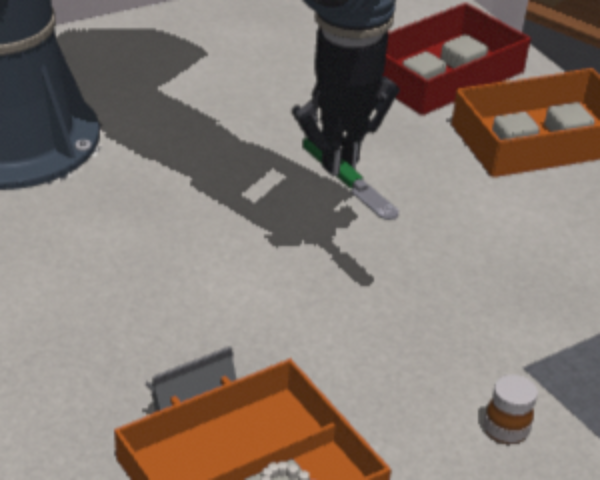

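The spatula is gripped and hangs level, with its blade at about (375,195) in this crop.

Emit:
drive_tool(series="2.6 -2.6 1 0 0 -0.175 255; 5.2 -5.2 1 0 0 -0.35 255; 7.8 -7.8 1 0 0 -0.525 255; 10.4 -10.4 1 0 0 -0.7 255; 13 -13 1 0 0 -0.875 255")

```text
clock: 3.35
tcp_pos: [0.5389, 0.1492, 0.134]
eef_rot: [0.375, 0.927, 0.0, 0.0]
wrist_force: [-0.5, 0.2, -0.9]
width: 0.184
gripper_force: 59.0
```

Emit:
drive_tool(series="2.6 -2.6 0 0 0 -0.175 255; 5.2 -5.2 0 0 0 -0.35 255; 7.8 -7.8 0 0 0 -0.525 255; 10.5 -10.2 0 0 0 -0.703 255; 10.5 -10.2 0 0 0 -0.703 255")

```text
clock: 3.98
tcp_pos: [0.6443, 0.0465, 0.1337]
eef_rot: [0.67, 0.742, 0.0, 0.0]
wrist_force: [-0.2, -0.7, -1.4]
width: 0.188
gripper_force: 59.0
```

```bash
python3 - <<'E'
from h import *
s=read_state(); print(s["tcp_pos"],s["eef_rot"])
S=cam("scene");T=cam("top")
a=cv2.resize(S[0][130:370,240:440],None,fx=2,fy=2);b=cv2.resize(T[0][110:290,230:380],None,fx=8/3,fy=8/3)
cv2.imwrite("pics/p1.png",np.clip(np.hstack([a*1.2,b*1.8]),0,255).astype(np.uint8))
for C,z in((S,.13),(T,.13)):
    h=cv2.cvtColor(C[0],cv2.COLOR_BGR2HSV); m=(h[:,:,0]>45)&(h[:,:,0]<85)&(h[:,:,1]>90)&(h[:,:,2]>25)
    m=cv2.morphologyEx(m.astype(np.uint8),cv2.MORPH_OPEN,np.ones((2,2)))
    ys,xs=np.nonzero(m); k=(ys<300); print(len(xs), plane(np.c_[xs,ys][::max(1,len(xs)//12)],z,*C[1:]).round(3)[:,:2].tolist())
E
```

```text
[0.64426531 0.04649306 0.13367791] [6.70446778e-01 7.41957413e-01 3.03031772e-04 4.72134530e-04]
331 [[0.621, 0.108], [0.634, 0.115], [0.634, 0.095], [0.634, 0.08], [0.644, 0.094], [0.644, 0.081], [0.645, 0.07], [0.636, 0.035], [0.642, 0.033], [0.647, 0.032], [0.651, 0.02], [0.973, 0.054], [0.983, 0.045]]
23 [[0.892, 0.085], [0.892, 0.083], [0.889, 0.087], [0.889, 0.085], [0.889, 0.083], [0.887, 0.087], [0.887, 0.085], [0.887, 0.083], [0.885, 0.085], [0.885, 0.083], [0.883, 0.085], [0.883, 0.083], [0.881, 0.084], [0.881, 0.082], [0.878, 0.084], [0.878, 0.082], [0.876, 0.084], [0.876, 0.082], [0.876, 0.08], [0.874, 0.082], [0.874, 0.08], [0.872, 0.082], [0.872, 0.08]]
```

View pics/p1.png

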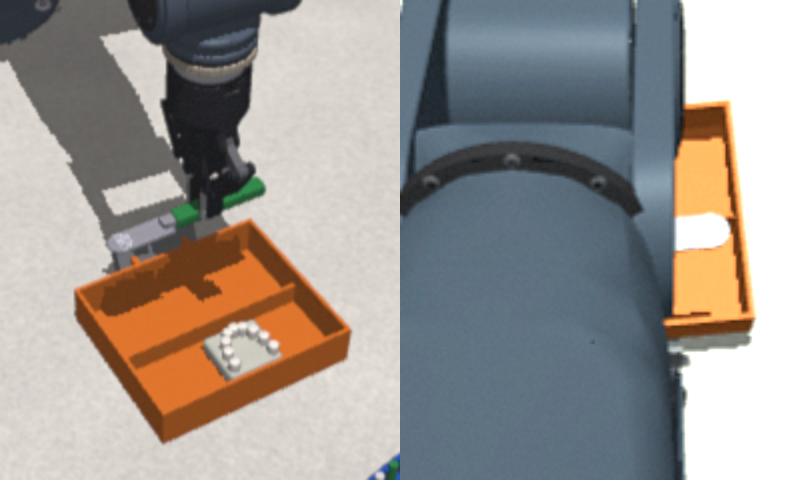

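The spatula is level over the empty compartment, with its handle end at +y (260,187 in the crop) and its blade tip over the inside of the -y wall. I'll lower it.

Emit:
drive_tool(series="0 0 -4 0 0 0 255; 0 0 -8 0 0 0 255; 0 0 -11 0 0 0 255; 0 0 -12 0 0 0 255; 0 0 -12 0 0 0 255")

```text
clock: 4.7
tcp_pos: [0.643, 0.0486, 0.0137]
eef_rot: [0.669, 0.744, -0.0, -0.0]
wrist_force: [0.0, 0.5, -0.4]
width: 0.187
gripper_force: 59.0
```

Emit:
drive_tool(series="0 0 -0.2 0 0 0 255; 0 0 -0.4 0 0 0 255; 0 0 -0.4 0 0 0 255")

```text
clock: 5.08
tcp_pos: [0.6433, 0.0482, 0.0097]
eef_rot: [0.669, 0.743, 0.0, 0.0]
wrist_force: [0.2, -0.2, -1.2]
width: 0.187
gripper_force: 59.0
```

Emit:
drive_tool(series="0 0 -0.1 0 0 0 255; 0 0 -0.2 0 0 0 255; 0 0 -0.2 0 0 0 255")

```text
clock: 5.45
tcp_pos: [0.6434, 0.0482, 0.0089]
eef_rot: [0.669, 0.743, 0.0, 0.0]
wrist_force: [-5.3, 0.4, 15.0]
width: 0.189
gripper_force: 60.9
```

Contact, so I'll release with a small opening and lift out.

Emit:
drive_tool(series="0 0 0.1 0 0 0 160; 0 0 0.1 0 0 0 160; 0 0 0.1 0 0 0 150; 0 0 0.1 0 0 0 150")

```text
clock: 5.95
tcp_pos: [0.6431, 0.0482, 0.0081]
eef_rot: [0.669, 0.743, -0.0, -0.0]
wrist_force: [-0.3, -0.2, -0.2]
width: 0.416
gripper_force: 0.0
```

Emit:
drive_tool(series="0 0 2 0 0 0 150; 0 0 6 0 0 0 150; 0 0 11 0 0 0 150; 0 0 16 0 0 0 150; 0 0 19 0 0 0 150")

```text
clock: 6.58
tcp_pos: [0.6438, 0.0482, 0.2028]
eef_rot: [0.669, 0.743, 0.001, 0.002]
wrist_force: [0.2, -0.8, -0.6]
width: 0.41
gripper_force: 0.0
```

Emit:
drive_tool(series="-2.3 -5.5 0 0 0 -0.1 100; -4.6 -11 0 0 0 -0.2 100; -6.9 -16.5 0 0 0 -0.3 100; -9.2 -22 0 0 0 -0.434 100; -11.5 -27.5 0 0 0 -0.434 100")

```text
clock: 7.2
tcp_pos: [0.5273, -0.2285, 0.1999]
eef_rot: [0.814, 0.581, 0.0, 0.001]
wrist_force: [0.9, 0.0, -0.5]
width: 0.606
gripper_force: 0.0
```

Emit:
drive_tool(series="-2.3 -5.5 0 0 0 0 100; -4.1 -10 0 0 0 0 100; -4.1 -10 -2 0 0 0 100; -4.1 -10 -3 0 0 0 100; -4.1 -10 -3 0 0 0 100")

```text
clock: 7.82
tcp_pos: [0.4872, -0.3262, 0.1684]
eef_rot: [0.813, 0.582, -0.0, -0.0]
wrist_force: [-0.1, -0.2, -0.1]
width: 0.606
gripper_force: 0.0
```

```bash
python3 - <<'E'
from h import *
s=read_state(); print(s["tcp_pos"],s["eef_rot"])
S=cam("scene");T=cam("top")
a=cv2.resize(S[0][180:310,75:205],None,fx=3.07,fy=3.07,interpolation=cv2.INTER_CUBIC);b=cv2.resize(S[0][220:360,260:420],(456,399),interpolation=cv2.INTER_CUBIC)
b=b[:,:400]
cv2.imwrite("pics/c1.png",np.clip(np.hstack([a,b])*1.3,0,255).astype(np.uint8))
E
```

```text
[ 0.48718469 -0.32622158  0.1684439 ] [ 8.13161144e-01  5.82038537e-01 -6.33245481e-05 -3.01826244e-04]
```

View pics/c1.png

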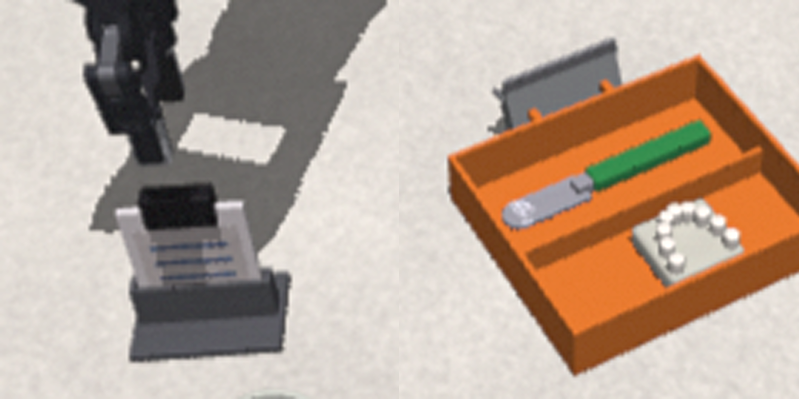

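The spatula lies flat in the compartment. The visible finger (150,155) looks a little left of the clip centre (178,190), so I'll check that by projection.

```bash
python3 - <<'E'
from h import *
S=cam("scene"); ex=np.array([.9460,-.3242,0]); ey=np.array([.3242,.946,0]); 
t=np.array([.4872,-.3262,.172]); c=np.array([.4865,-.3275,.12])
f=lambda P:((proj(P,*S[1:])-[75,180])*3.07).round(0).tolist()
print("far-finger tip corners (pads)",f([t+.026*ex+.011*ey,t+.026*ex-.011*ey,t+.04*ex+.011*ey,t+.04*ex-.011*ey]))
print("clip top corners",f([c+.008*ex+.023*ey,c+.008*ex-.023*ey,c-.008*ex+.023*ey,c-.008*ex-.023*ey]))
b=c-[0,0,.014]
print("board top corners",f([b+.04*ey,b-.04*ey]), "stand base corners z8",f([[.4867,-.328,.008]+s*.035*ex+r*.05*ey for s in(1,-1) for r in(1,-1)]))
E
```

```text
far-finger tip corners (pads) [[175.0, 157.0], [138.0, 160.0], [172.0, 173.0], [135.0, 175.0]]
clip top corners [[214.0, 197.0], [140.0, 202.0], [217.0, 180.0], [143.0, 184.0]]
board top corners [[246.0, 203.0], [120.0, 210.0]] stand base corners z8 [[283.0, 345.0], [130.0, 355.0], [292.0, 269.0], [145.0, 278.0]]
```

The projections match the image to within 1–2 mm. I'll descend and grip the clip.

Emit:
drive_tool(series="0 -0.1 -3 0 0 0 100; 0 -0.1 -6 0 0 0 100; 0 -0.1 -7.9 0 0 0 100; 0 -0.1 -7.9 0 0 0 100")

```text
clock: 8.48
tcp_pos: [0.4869, -0.3274, 0.0887]
eef_rot: [0.813, 0.582, -0.0, -0.001]
wrist_force: [-0.1, 0.2, 0.4]
width: 0.604
gripper_force: 0.0
```

Emit:
drive_tool(series="0 0 0 0 0 0 255; 0 0 0 0 0 0 255; 0 0 0 0 0 0 255; 0 0 0 0 0 0 255; 0 0 0 0 0 0 255")

```text
clock: 9.1
tcp_pos: [0.4877, -0.3282, 0.0905]
eef_rot: [0.813, 0.582, 0.0, 0.001]
wrist_force: [-1.1, 0.5, 7.0]
width: 0.181
gripper_force: 59.3
```

Emit:
drive_tool(series="0 0 1 0 0 0 255; 0 0 2.5 0 0 0 255; 0 0 4 0 0 0 255; 0 0 6 0 0 0 255; 0 0 8 0 0 0 255")

```text
clock: 9.72
tcp_pos: [0.4872, -0.3278, 0.1709]
eef_rot: [0.813, 0.582, 0.0, 0.0]
wrist_force: [-0.4, -0.2, -0.9]
width: 0.174
gripper_force: 58.5
```

```bash
cat >> h.py <<'E'
from scipy.spatial.transform import Rotation as Ro
yaw=.104; a=np.array([np.cos(yaw),np.sin(yaw),0]); l=np.radians(25)
ux=np.cos(l)*a+[0,0,np.sin(l)]; uz=-np.sin(l)*a+[0,0,np.cos(l)]; uy=np.cross(uz,ux)
O=np.array([.5915,.0245,.011]); Rt=Ro.from_matrix(np.c_[np.cross(ux,-uz),ux,-uz])
def go(d,O=O):
    s=read_state(); Rc=Ro.from_quat(s["eef_rot"]); return ((O+(.081+d)*uz-s["tcp_pos"])*100).round(2),(Rt*Rc.inv()).as_rotvec().round(4)
E
python3 -c "
from h import *
print(read_state()['tcp_pos'],go(.085),uz,ux)"
```

```text
[ 0.48717516 -0.32782935  0.17090796] (array([ 3.45, 34.5 , -0.95]), array([-0.0491, -0.4364,  0.4261])) [-0.4203348  -0.04387311  0.90630779] [0.90141089 0.09408619 0.42261826]
```

Emit:
drive_tool(series="0.5 4.5 0 -0.007 -0.06 0.06 255; 1 9.5 0 -0.014 -0.125 0.122 255; 1.5 14.5 0 -0.021 -0.187 0.183 255; 2 19.5 0 -0.028 -0.25 0.244 255; 2.5 24.5 0 -0.035 -0.312 0.304 255")

```text
clock: 10.35
tcp_pos: [0.5123, -0.0813, 0.1704]
eef_rot: [0.705, 0.691, 0.117, 0.105]
wrist_force: [2.2, 0.6, -0.8]
width: 0.178
gripper_force: 58.7
```

```bash
python3 -c "
from h import *
print(go(.085))"
```

```text
(array([ 0.94,  9.85, -0.9 ]), array([-0.0141, -0.1217,  0.1202]))
```

Emit:
drive_tool(series="0.45 5 -0.4 -0.007 -0.061 0.06 255; 0.94 9.85 -0.9 -0.014 -0.1217 0.12 255; 0.94 9.85 -0.9 -0.014 -0.1217 0.12 255; 0.94 9.85 -0.9 -0.014 -0.1217 0.12 255")

```text
clock: 10.85
tcp_pos: [0.5219, 0.0155, 0.1611]
eef_rot: [0.654, 0.725, 0.16, 0.144]
wrist_force: [0.1, -0.2, -0.9]
width: 0.177
gripper_force: 58.7
```

```bash
python3 - <<'E'
from h import *
print(read_state()["tcp_pos"],go(.085))
S=cam("scene");T=cam("top")
a=cv2.resize(S[0][190:290,265:365],None,fx=4,fy=4,interpolation=cv2.INTER_CUBIC);b=cv2.resize(T[0][190:290,265:365],None,fx=4,fy=4,interpolation=cv2.INTER_CUBIC)
cv2.imwrite("pics/k1.png",np.clip(np.hstack([a*1.3,b*2.]),0,255).astype(np.uint8))
o=read_state()["tcp_pos"]-.081*uz
f=lambda P,C,c:((proj(P,*C[1:])-c)*4+1.5).round(0).tolist()
for C,c in((S,[265,190]),(T,[265,190])):
    print("card bottom corners",f([o+.04*uy,o-.04*uy],C,c),"lip edge tray", f([O+.058*uz+.009*ux+s*.042*uy for s in(1,-1)],C,c),"outer lip",f([O+.044*uz-.009*ux+s*.042*uy for s in(1,-1)],C,c),"ends",f([O+.049*uz+s*.047*uy for s in(1,-1)],C,c))
E
```

```text
[0.52187862 0.01547804 0.1610575 ] (array([-0.02,  0.17,  0.04]), array([-0.0003, -0.0027,  0.0019]))
card bottom corners [[251.0, 128.0], [116.0, 180.0]] lip edge tray [[277.0, 175.0], [136.0, 231.0]] outer lip [[266.0, 192.0], [127.0, 247.0]] ends [[281.0, 184.0], [124.0, 246.0]]
card bottom corners [[118.0, 255.0], [284.0, 239.0]] lip edge tray [[109.0, 225.0], [278.0, 208.0]] outer lip [[114.0, 253.0], [280.0, 237.0]] ends [[102.0, 239.0], [289.0, 221.0]]
```

View pics/k1.png

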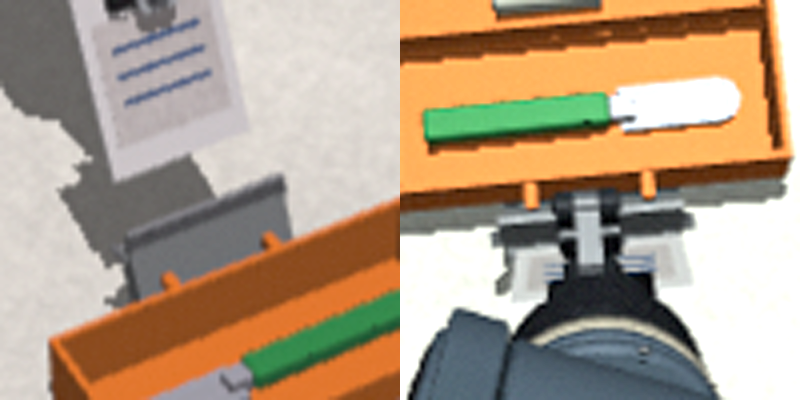

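Card and pocket are in line in both views: card bottom corners at (115,182) and (247,131), lip corners at (125,237) and (284,177). The residual is about 1 mm, apart from 1.7 mm in y that I'll correct on the way in.

Emit:
drive_tool(series="0.4 0.25 -0.8 0 0 0 255; 0.8 0.3 -1.7 0 0 0 255; 1.15 0.31 -2.5 0 0 0 255; 1.45 0.32 -3.13 0 0 0 255; 1.45 0.32 -3.13 0 0 0 255")

```text
clock: 11.58
tcp_pos: [0.5359, 0.0189, 0.1283]
eef_rot: [0.655, 0.725, 0.159, 0.143]
wrist_force: [0.0, 0.4, -1.9]
width: 0.179
gripper_force: 58.7
```

Emit:
drive_tool(series="0.21 0.02 -0.45 0 0 0 255; 0.42 0.04 -0.91 0 0 0 255; 0.63 0.07 -1.36 0 0 0 255; 0.63 0.07 -1.36 0 0 0 255")

```text
clock: 12.08
tcp_pos: [0.5423, 0.0196, 0.115]
eef_rot: [0.655, 0.725, 0.16, 0.144]
wrist_force: [-0.2, -0.0, 0.0]
width: 0.179
gripper_force: 58.7
```

```bash
python3 -c "
from h import *
s=read_state();print(go(0),s['wrist_force'],s['torque'],[round(float(s['wrist_force']@u),1) for u in(ux,uy,uz)])"
```

```text
(array([ 1.52,  0.13, -3.06]), array([-0.0004, -0.0039,  0.002 ])) [-0.19312562 -0.02056308  0.01353411] [-0.00826154  0.29006009  0.05709328] [-0.2, -0.0, 0.1]
```

Emit:
drive_tool(series="0.27 0.03 -0.55 0 0 -0.002 255; 0.55 0.05 -1.1 0 -0.003 0 255; 0.85 0.08 -1.7 0 -0.003 0 255; 0.85 0.08 -1.7 0 -0.003 0 255")

```text
clock: 12.58
tcp_pos: [0.5507, 0.0204, 0.0978]
eef_rot: [0.654, 0.725, 0.16, 0.144]
wrist_force: [0.3, 0.1, -1.0]
width: 0.175
gripper_force: 58.7
```

```bash
python3 -c "
from h import *
s=read_state();print(go(0),s['torque'],[round(float(s['wrist_force']@u),1) for u in(ux,uy,uz)])"
```

```text
(array([ 0.67,  0.05, -1.33]), array([-0.0004, -0.0012,  0.002 ])) [-0.02351034  0.27258547 -0.00660886] [-0.2, 0.0, -1.0]
```

Emit:
drive_tool(series="0.2 0.02 -0.4 0 0 0 255; 0.4 0.03 -0.8 0 0 0 255; 0.55 0.05 -1.15 0 0 0 255; 0.55 0.05 -1.15 0 0 0 255")

```text
clock: 13.08
tcp_pos: [0.5563, 0.0209, 0.0866]
eef_rot: [0.654, 0.725, 0.161, 0.145]
wrist_force: [-0.5, -0.2, -0.6]
width: 0.178
gripper_force: 58.7
```

Emit:
drive_tool(series="0.08 0.01 -0.18 0 0 0 255; 0.13 0.01 -0.27 0 0 0 255; 0.13 0.01 -0.27 0 0 0 255")

```text
clock: 13.45
tcp_pos: [0.5573, 0.0212, 0.086]
eef_rot: [0.654, 0.725, 0.161, 0.145]
wrist_force: [-23.0, -1.7, 34.8]
width: 0.175
gripper_force: 65.1
```

```bash
python3 -c "
from h import *
s=read_state();print(go(0),s['torque'],[round(float(s['wrist_force']@u),1) for u in(ux,uy,uz)])"
```

```text
(array([ 0.02, -0.02, -0.16]), array([-0.0007,  0.0009,  0.0015])) [-0.10065702  1.63480987  0.09036586] [-6.2, 0.7, 41.2]
```

Firm axial contact (41 N) at the expected depth, with little side load, so the card is home. I'll release and retract along the lean.

Emit:
drive_tool(series="-0.05 0 0.12 0 0 0 255; -0.05 0 0.12 0 0 0 170; -0.05 0 0.12 0 0 0 140; -0.05 0 0.12 0 0 0 120; -0.05 0 0.12 0 0 0 120")

```text
clock: 14.08
tcp_pos: [0.5572, 0.021, 0.0853]
eef_rot: [0.654, 0.725, 0.161, 0.145]
wrist_force: [0.7, -1.1, -0.1]
width: 0.53
gripper_force: 0.0
```

Emit:
drive_tool(series="-0.8 -0.1 1.8 0 0 0 120; -2 -0.2 4.5 0 0 0 120; -3.8 -0.4 8.2 0 0 0 120; -6 -0.6 13 0 0 0 120; -10 -0.8 16 0 0 0 120")

```text
clock: 14.7
tcp_pos: [0.4572, 0.0128, 0.2475]
eef_rot: [0.654, 0.724, 0.161, 0.146]
wrist_force: [0.2, 0.3, 1.1]
width: 0.531
gripper_force: 0.0
```

Emit:
drive_tool(series="-3 6 1 0 0 0 120; -5 12 1 0 0 0 120; -7 18 1 0 0 0 120; -7 22 1 0 0 0 120; -7 22 1 0 0 0 120")

```text
clock: 15.32
tcp_pos: [0.3864, 0.2359, 0.2554]
eef_rot: [0.652, 0.726, 0.161, 0.144]
wrist_force: [0.0, -0.5, -0.1]
width: 0.528
gripper_force: 0.0
```

```bash
python3 - <<'E'
from h import *
S=cam("scene");T=cam("top")
a=cv2.resize(S[0][190:290,265:365],None,fx=4,fy=4,interpolation=cv2.INTER_CUBIC);b=cv2.resize(T[0][180:280,265:365],None,fx=4,fy=4,interpolation=cv2.INTER_CUBIC)
cv2.imwrite("pics/z1.png",np.clip(np.hstack([a*1.3,b*2.]),0,255).astype(np.uint8))
f=lambda P,C,c:((proj(P,*C[1:])-c)*4+1.5).round(0).tolist()
for C,c in((S,[265,190]),(T,[265,180])):
    print("board top corners",f([O+.098*uz+s*.04*uy for s in(1,-1)],C,c),"clip top ctr",f([O+.112*uz],C,c))
E
```

```text
board top corners [[250.0, 102.0], [114.0, 154.0]] clip top ctr [[177.0, 103.0]]
board top corners [[112.0, 301.0], [281.0, 285.0]] clip top ctr [[197.0, 300.0]]
```

View pics/z1.png

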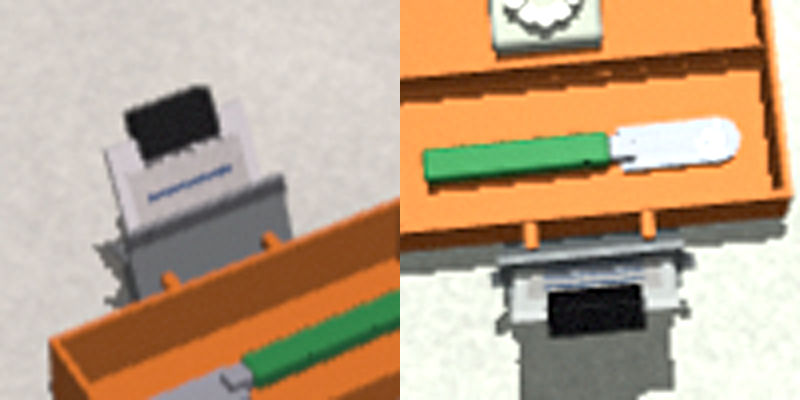

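The card stands in the pocket, board top corners near (105,150) and (243,98), and the spatula lies flat. The card may lean back slightly within its clearance, so I'll triangulate the clip's back top edge to check depth and tilt.

```bash
python3 - <<'E'
from h import *
T=cam("top"); S=cam("scene"); out={}
for n,C,(r0,r1,c0,c1),th in(("S",S,(205,232,285,330),45),("T",T,(245,268,295,330),22)):
    g=cv2.resize(C[0][r0:r1,c0:c1].max(2),None,fx=8,fy=8,interpolation=cv2.INTER_CUBIC)
    _,l,s,_=cv2.connectedComponentsWithStats((g<th).astype(np.uint8)); i=1+np.argmax(s[1:,4]); 
    q=cv2.convexHull(np.argwhere(l==i)[:,::-1].astype(np.int32)); q=cv2.approxPolyDP(q,14,True)[:,0]
    out[n]=(q/8-.44+[c0,r0]); print(n,out[n].round(1).tolist())
for nm,P in(("pred back-top edge +y,-y",[O+.112*uz-.008*ux+s*.023*uy for s in(1,-1)]),("front-bottom",[O+.086*uz+.008*ux+s*.023*uy for s in(1,-1)])):
    print(nm,proj(P,*S[1:]).round(1).tolist(),proj(P,*T[1:]).round(1).tolist())
E
```

```text
S [[318.8, 222.7], [301.4, 229.4], [296.3, 218.4], [315.8, 212.1]]
T [[325.7, 260.7], [302.7, 263.7], [301.8, 253.2], [323.6, 250.8]]
pred back-top edge +y,-y [[316.9, 210.9], [297.4, 218.2]] [[301.9, 260.1], [326.5, 257.7]]
front-bottom [[323.0, 224.0], [303.5, 231.6]] [[301.3, 248.6], [325.2, 246.3]]
```

Triangulation puts the card at full depth. It leans back about 0.08–0.1 rad, which is roughly what the slot clearance allows and under the 0.12 limit. I'll hand in.

```bash
python3 -c "
from plant import close_job
print(close_job())"
```

```text
the job is handed in; nothing more can be done
None
```

I handed the job in with the card pushed fully home in the pocket, clip up, and the spatula set down flat and lengthwise in the empty compartment; the card leans back an estimated 0.08–0.1 rad in its slot against the 0.12 limit, and no verdict was returned.

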